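# Mount the electrode on its stand

## Robot

A 7-joint arm with a two-finger parallel gripper is mounted at the origin on a cart in front of the work surface, level with it; the furniture and walls round the work are solid. World frame = base frame: x ahead of the robot, y to its left, z up, the work surface at z = 0. Lengths are in mm, angles in rad, forces in N, time in s.
With the tool pointing down it reaches from about 400 to 900 mm from the base axis. Payload 5.6 kg.
Tool frame: the origin (TCP) lies midway between the tips of the shut fingers; the grasp point (between the pads) lies 19 mm behind it; z points along the fingers, y is the line along which they close (so a half turn about z gives the same grasp; the last joint's range is limited). The gripper opens to 92 mm and grips with 3 to 60 N. Pads are 20 mm wide; open, the fingers measure 128 mm over their backs; the gripper's body (75 mm by 189 mm) begins 69 mm behind the grasp point.
Start: joints at [1.133, 0.468, -0.012, 1.603, 0.006, 1.071, -0.056], TCP at [249.965, -600.023, 190.492] pointing down, gripper open.
Joint ranges: [-2.53, 2.53], [-0.31, 2.02], [-1.57, 1.55], [0.28, 2.44], [-1.29, 4.43], [0.15, 1.84], [-2.92, 2.92]. Speed limits (rad/s): [2.57, 2.57, 3.14, 3.14, 3.14, 3.14, 3.14].

## Interface

Orientations are given as a rotation vector (axis times angle).
In Python, from cell import robot, grip, kin, viewer gives the robot as it stands. Calls block until the motion is done:
- robot.movep(position, orientation): joint-space move of the TCP to a pose.
- robot.servo_line(position, feed=150, rotation=None): straight line of the TCP; rotation=None keeps the orientation; feed is the mean speed in mm/s.
- robot.goto_joints(angles): joint-space move.
- grip(opening, newtons=None): opening from 0.0 (shut) to 1.0 (fully open); newtons is the grip in N (None keeps the last); returns when the fingers have stopped.
- robot.hold(seconds).
- kin.ik(position, orientation): joint angles nearest the present ones, or None.
- robot.observe(): the state.
- viewer.read_camera(name): name is "scene" or "side" or "wrist"; returns the picture (480x640x3 uint8, red, green, blue); there is no depth.
- viewer.camera_info(name): a dict with "camera_matrix" (3x3 intrinsics, pixels), "R" (3x3) and "t" (3): a world point X has camera coordinates R X + t. Camera axes: x right, y down, z forward; pixel columns grow to the right and rows downward; lengths in mm; the calibration is good to about 2 mm. A picture is of the moment at which its call begins: read the wrist's pose just before it. camera_info takes no time and is no camera call; for the wrist camera it gives the pose at the moment of the call.
A pose or a line that the arm cannot do raises robot.IKError and nothing moves.
- robot.job_done(): hands the job in; it is judged then, once.
Trained networks look in the newest picture that a camera, given by its name, has taken for a name from the list of things; names that differ only in an ending like _2 or _b are one class to them, and where a whole thing is asked for, a point or a joint stands for the part that bears it (a point fixed in the world has none). Each returns a list of dicts, best first, with "confidence" (0 to 1); they miss things now and then, are a little off and sometimes report something else, mostly with a low value. They report only what shows in the picture. A call takes as long as a camera call. They do not tell look-alikes from the thing itself.
- viewer.silhouettes(name, camera): "mask" (480x640 bool, what is visible of it).
- viewer.pinpoint(name, camera): "at" ([x, y, z] in mm, in the coordinates of the camera as it stood for that picture, good to about 4 mm: a listed point, or the origin of a listed thing).
The state is a dict: "t": time; "joints": joint angles; "joint_velocities": joint speeds; "joint_torque": joint torques, N m; "tcp_pos": TCP position; "tcp_rot": TCP orientation; "contact_force": force on the tool from outside, world axes, zero at the start; "wrist_torque": the same for the moment, N m; "grip_width": opening from 0.0 (shut) to 1.0 (fully open); "grip_force": force on a finger pad.
Only numpy, scipy, OpenCV 4.12 (cv2) and the standard library are available. Lean on these libraries where they do the work, as an engineer would, in place of code of your own. Each camera call takes 0.05 s, during which the arm holds its last target. There are 200 camera calls.

## Task

Mount the electrode on its stand. It lies flat, so first lay it head up in the sloping rest and let go, so that you can grip it anew at an angle that lets you hold it upright; then push its shaft into the stand's spring clip until the arms snap round it and its head sits on the clip. Finally slide the holder down the rod to its lower stop, so that the bulb hangs in the beaker, without knocking over or shoving the beaker, the vials or the marker.

Things in the scene. Friction and masses are not known exactly. Their poses are not given: they have to be found in the camera images.
- electrode: lab electrode, 156 mm, 60 g: grey shaft 12 mm thick with a guarded glass bulb at its end, black eight-sided head 18 mm over flats, steel plug 10 mm thick. Origin on the axis at the head's underside, x axis from bulb to head: shaft x -0.105..0, head 0..0.042, plug to 0.051; centre of mass near x = -0.03. Starts lying flat, head away from the robot, axis 6 mm up at the bulb and 9 mm at the origin
- bulb (a point): free (lower) end of the electrode on its axis, 105 mm from the underside of the head
- rest: fixed white sloping rest: base 128 x 48 x 8 mm, two 90 degree V saddles (mouth 31 mm) and a toe stop hold the shaft at 45 degrees, head up. Origin under the base, rising toward +x, away from the robot. Saddles at 11-21 and 91-101 mm from the bulb end; shaft free between, head free above; post at x 0.021..0.035. The electrode does not slide down: lay it near the toe, coming square to the slope
- rest_toe (a point): where the bulb end comes when the electrode lies in the rest against the toe stop, 20 mm above the worktop
- rest_top (a point): where the electrode's origin (underside of the head) then comes, 105 mm up the 45 degree slope; the laid electrode's axis runs from rest_toe to rest_top
- stand: electrode stand, fixed: grey base 120 x 80 x 10 mm and a steel rod 12 mm thick, 304 mm high, with stop collars. Origin at the underside of the base straight below the clip, z up; the rod stands at x = +0.070. The mouth of the clip faces -x (towards the robot); the electrode is pushed in along +x
- clip (a point): on the sliding holder: where the electrode's origin comes when clipped in, its head sitting on the clip; 0.19 to 0.22 m up at the start. Below this point are two sprung arms 24 mm high for the upright shaft: mouth 19 mm wide, starting 14 mm before this point, 7 mm throat 6.5 mm before it; the shaft snaps past with about 8 N and stops at the back. Bring it in with the head 2 to 5 mm above the clip
- holder (a joint): height of the holder with the clip: 0 = up, grows as it is slid down, 0.080 m = lower stop. It stays where it is left; pushing it down takes about 5 N and can be done on the electrode's head when that sits on the clip
- beaker: small glass beaker, 55 mm wide, 66 mm high, 44 mm clear inside, standing loose on the stand's base under the clip, rim 76 mm above the worktop; origin at the centre of its underside
- vial_0: bystander: screw-cap vial 24 mm wide, 48 mm high, at the back on the left; leave alone
- vial_1: bystander: like vial_0
- vial_2: bystander: like vial_0
- marker: bystander: marker pen 134 mm long, 17 mm thick, lying in front of the rest; leave alone
Not all that is in view belongs to the job. There is more than one size of the beaker; the job needs the largest.

How it is judged:
By the outcome, as a careful person would: the job done as asked, in the order asked, and still so for the second after the job is handed in, with the robot touching nothing.
It also fails if it takes over 67 s, if anything falls off the work surface, if the arm or the gripper's body presses on something with over 40 N, if the wrist force passes 120 N, or if a joint passes its speed limit or range.

## Working session

There is one attempt and no reset: what is moved stays moved. The work goes in short steps, each a Python script; the robot and the scene stay as the last script left them, time stands still between calls to the robot, and variables do not carry over. Pictures are saved under pics/ and viewed, at most 10 in all, crops included, and the job is handed in when it is done.

```bash
ls; mkdir -p pics
cat > h.py <<'E'
import numpy as np, cv2
from cell import robot, grip, kin, viewer
from scipy.spatial.transform import Rotation as Ro
def snap(cam,fn=None):
    im=viewer.read_camera(cam)
    if fn: cv2.imwrite('pics/'+fn,im[:,:,::-1])
    return im
def world(p,ci): return np.array(ci['R']).T@(np.array(p)-np.array(ci['t']))
def ray(px,ci):
    K=np.array(ci['camera_matrix']);R=np.array(ci['R']);t=np.array(ci['t'])
    return -R.T@t, R.T@np.linalg.solve(K,[px[0],px[1],1.])
def atz(px,z,ci):
    c,d=ray(px,ci); return c+d*(z-c[2])/d[2]
def proj(X,ci):
    v=np.array(ci['camera_matrix'])@(np.array(ci['R'])@np.array(X)+np.array(ci['t'])); return v[:2]/v[2]
E
python3 - <<'E'
from h import *
for cam in ['scene','side']:
    ci=viewer.camera_info(cam); snap(cam,cam+'0.png')
    c=ray((320,240),ci); print(cam,c[0].round(),c[1].round(2))
    for n in ['electrode','bulb','rest','rest_toe','rest_top','stand','clip','beaker','vial_0','marker']:
        for r in viewer.pinpoint(n,cam):
            w=world(r['at'],ci); print(n,round(r['confidence'],2),w.round(1),proj(w,ci).round())
print(robot.observe()['t'])
E
```

```text
pics
scene [-279.  867.  874.] [ 0.58 -0.52 -0.63]
electrode 0.92 [426.5 391.4  10.4] [266. 303.]
bulb 0.57 [419.3 289.    8.6] [303. 285.]
rest 0.91 [ 4.487e+02  2.491e+02 -1.000e-01] [308. 274.]
rest 0.56 [473.5 260.4  95.9] [297. 240.]
rest_toe 0.93 [403.6 232.7  22.2] [325. 274.]
rest_toe 0.17 [511.6 498.6   1.9] [206. 307.]
rest_top 0.87 [473.7 263.1  97.5] [296. 240.]
rest_top 0.18 [448.3 249.2   3.6] [308. 273.]
stand 0.71 [445.6 107.   -1.3] [351. 250.]
stand 0.32 [428.8 392.6   7.9] [265. 303.]
clip 0.84 [448.6 109.4 205.4] [354. 182.]
beaker 0.82 [342.4  67.3   0.7] [391. 264.]
beaker 0.71 [443.8 107.4  14.2] [351. 246.]
beaker 0.7 [234.7 287.5  -1.9] [358. 333.]
beaker 0.2 [551.2 505.7   1.4] [194. 299.]
vial_0 0.73 [552.2 505.6   3.6] [193. 298.]
vial_0 0.49 [5.141e+02 5.009e+02 1.000e-01] [204. 307.]
vial_0 0.43 [544.2 466.    1. ] [210. 293.]
marker 0.92 [312.1 180.4   1.3] [368. 290.]
side [ 280. 1029.  861.] [ 0.1  -0.72 -0.69]
electrode 0.66 [423.6 392.1   7.3] [292. 335.]
bulb 0.67 [412.3 295.7   4.2] [305. 298.]
rest 0.89 [444.4 253.1   2.3] [292. 281.]
rest_toe 0.86 [400.2 230.5  15.6] [315. 270.]
rest_toe 0.52 [443.3 108.6 195.8] [299. 162.]
rest_top 0.65 [471.1 258.4  93. ] [276. 250.]
stand 0.55 [443.8 106.   -4.5] [303. 235.]
clip 0.89 [445.6 108.7 196.6] [298. 162.]
beaker 0.9 [332.1  70.9   1.9] [354. 226.]
beaker 0.73 [441.1 109.6   9.2] [303. 232.]
beaker 0.67 [235.5 290.2  -3.2] [394. 305.]
vial_0 0.69 [539.8 468.1   2.8] [221. 365.]
vial_0 0.64 [544.6 508.2   4.2] [213. 383.]
vial_0 0.58 [510.  499.9  -2.1] [234. 383.]
marker 0.75 [316.1 183.3   1.1] [357. 262.]
1.1
```

View pictures.

View pics/scene0.png

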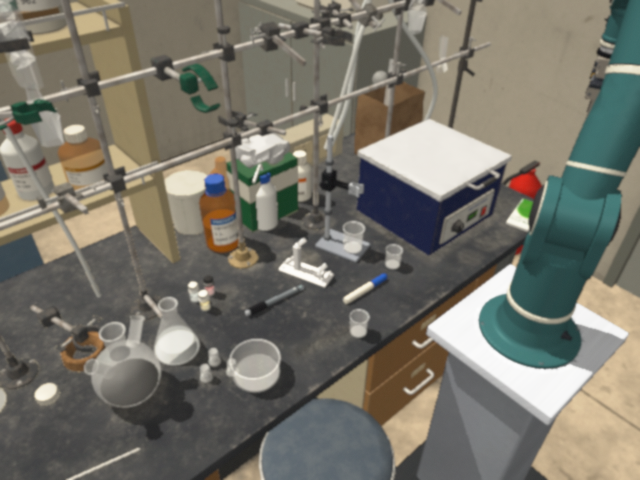

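Run:
```python
from h import *
im=cv2.imread('pics/side0.png')[130:400,190:460]
cv2.imwrite('pics/c1.png',cv2.resize(im,(600,600),interpolation=cv2.INTER_CUBIC))
```

```text
(no output)
```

View pics/c1.png

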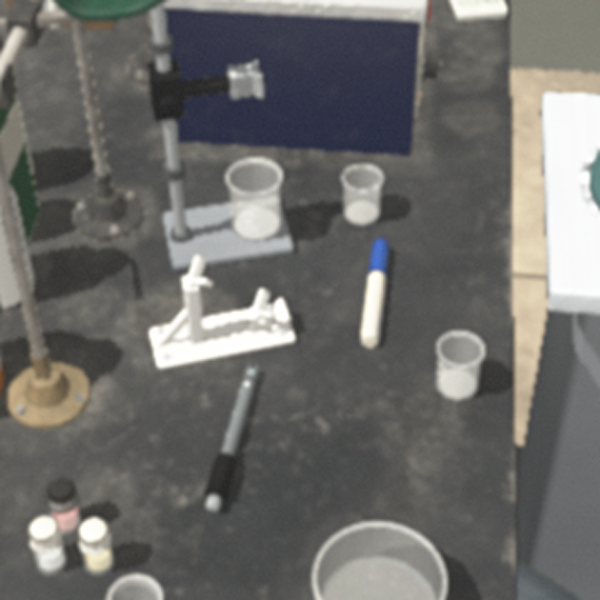

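In the crop the electrode (grey shaft, black head) lies from (253,368) to (212,500). The rest is at (222,330) and the stand with clip at (245,80).

Could be mistaken for the electrode: the blue/white marker at side px (357,262). It has the wrong colours, so I choose side px (292,335).

Could be mistaken for the beaker: the small ones at side px (354,226) and (394,305), and the large dish at side px (360,390). I choose the one on the stand at (303,232).

```bash
cat >> h.py <<'E'
def ori(z,y):
    z=np.array(z,float);z/=np.linalg.norm(z);y=np.array(y,float);y-=z*(z@y);y/=np.linalg.norm(y)
    return Ro.from_matrix(np.column_stack([np.cross(y,z),y,z])).as_rotvec()
def pitched(yaw,p):  # tool z at elevation -p (rad) heading yaw
    return np.array([np.cos(p)*np.cos(yaw),np.cos(p)*np.sin(yaw),-np.sin(p)])
E
python3 - <<'E'
from h import *
cs,cd=viewer.camera_info('side'),viewer.camera_info('scene')
q=lambda x,y:(190+x*.45,130+y*.45)
print('rod base',atz(q(180,235),10,cs).round(), 'tan base',atz(q(45,395),5,cs).round())
print('stand corners',[atz(q(*p),10,cs).round() for p in [(175,262),(290,240),(165,212)]])
print('rod scene', atz((324,243),10,cd).round(),'tan',atz((243,258),5,cd).round())
print('box near bottom',atz((433,243),0,cd).round(),atz((360,212),0,cd).round(), 'clear?')
def t(n,p,z,y):
    for s in (1,-1):
        r=kin.ik(list(p),list(ori(z,np.array(y)*s))); print(n,s,None if r is None else np.round(r,2))
t('up',(450,-50,450),(0,0,-1),(0,1,0))
t('pick',(421,355,3),(0,0,-1),(1,0,0))
yr=np.deg2rad(23)
t('lay',(430,245,62),pitched(yr,np.pi/4),(-np.sin(yr),np.cos(yr),0))
for p in (90,75,60): t('regrip%d'%p,(487,268,105),pitched(yr,np.deg2rad(p)),(-np.sin(yr),np.cos(yr),0))
for p in (0,15,30,45,60):
  for x in (370,455): t('ins%d'%p+str(x),(x,108,222),pitched(0,np.deg2rad(p)),(0,1,0))
  t('low',(455,108,140),pitched(0,np.deg2rad(p)),(0,1,0))
E
```

```text
rod base [510. 130.  10.] tan base [593. 342.   5.]
stand corners [array([508., 169.,  10.]), array([401., 127.,  10.]), array([532.,  98.,  10.])]
rod scene [502. 149.  10.] tan [593. 339.   5.]
box near bottom [327. -77.  -0.] [549. -29.   0.] clear?
up 1 [ 0.78 -0.   -0.73  1.62 -0.    1.52  1.62]
up -1 [ 0.53 -0.01 -0.48  1.63 -0.01  1.52 -1.52]
pick 1 [-0.19  0.72 -0.75  1.93  0.7   0.77 -1.34]
pick -1 [ 0.12  1.15 -1.34  1.91  1.23  1.23  1.46]
lay 1 None
lay -1 None
regrip90 1 [ 0.11  0.6  -0.89  1.87  0.57  0.95  0.93]
regrip90 -1 [ 0.03  0.55 -0.78  1.87  0.48  0.92 -2.14]
regrip75 1 [ 0.14  0.46 -0.89  2.08  0.76  0.62  0.73]
regrip75 -1 [-0.13  0.36 -0.54  2.1   0.49  0.52 -2.19]
regrip60 1 [-0.22  0.29 -0.46  2.31  1.35  0.25  0.06]
regrip60 -1 None
ins0370 1 None
ins0370 -1 None
ins0455 1 None
ins0455 -1 None
low 1 None
low -1 None
ins15370 1 None
ins15370 -1 None
ins15455 1 None
ins15455 -1 None
low 1 None
low -1 None
ins30370 1 None
ins30370 -1 None
ins30455 1 None
ins30455 -1 None
low 1 None
low -1 None
ins45370 1 None
ins45370 -1 None
ins45455 1 None
ins45455 -1 None
low 1 None
low -1 None
ins60370 1 None
ins60370 -1 None
ins60455 1 [ 0.77 -0.19 -1.08  2.33  0.    0.4   1.22]
ins60455 -1 [ 0.71 -0.18 -1.03  2.33  0.07  0.41 -1.99]
low 1 None
low -1 None
```

```bash
cat > fk.py <<'E'
import numpy as np, json
from scipy.spatial.transform import Rotation as Ro
from scipy.optimize import least_squares
LO=np.array([-2.53,-.31,-1.57,.28,-1.29,.15,-2.92]);HI=np.array([2.53,2.02,1.55,2.44,4.43,1.84,2.92])
rz=lambda a:Ro.from_euler('z',a); ry=lambda a:Ro.from_euler('y',a)
def fk(q,P,S):
    h,L1,a,b,L2,c,Lt,o7,ax=P; 
    R=rz(S[0]*q[0]); p=R.apply([ax,0,h])
    R=R*ry(q[1]); p=p+R.apply([0,0,L1]); R=R*rz(S[1]*q[2]); p=p+R.apply([a,0,0])
    R=R*ry(q[3]); p=p+R.apply([b,0,L2]); R=R*rz(S[2]*q[4])
    R=R*ry(q[5]); p=p+R.apply([c,0,Lt]); R=R*rz(S[3]*q[6]+o7)
    return p,R
try: P,S=json.load(open('fk.json'))
except Exception: pass
def ik(pos,rot,seed=None,n=60,w=.15,pref=None,lock=None):
    """best IK solution: closest to seed, inside limits with margin"""
    Rt=Ro.from_rotvec(rot); rng=np.random.default_rng(0); best=None
    for i in range(n):
        q0=np.array(seed) if (i==0 and seed is not None) else (np.clip(np.array(seed)+rng.normal(0,.5,7),LO+.05,HI-.05) if seed is not None and i<n//2 else rng.uniform(LO,HI))
        f=lambda q:(lambda pr:np.r_[(pr[0]-pos)/100,(Rt.inv()*pr[1]).as_rotvec()])(fk(q,P,S))
        ref=q0 if seed is None else np.array(seed)
        r=least_squares(lambda q:np.r_[f(q),1e-3*(q-ref)],q0,bounds=(LO+.03,HI-.03),max_nfev=60)
        r2=least_squares(f,r.x,bounds=(LO+.03,HI-.03),max_nfev=15)
        if np.abs(f(r2.x)).max()<1e-3:
            cost=np.abs(r2.x-ref).max() if seed is not None else -np.min(np.r_[r2.x-LO,HI-r2.x])
            if best is None or cost<best[0]: best=(cost,r2.x)
            if seed is not None and cost<.6: break
    return None if best is None else best[1]
E
python3 - <<'E'
from h import *; import fk, json, itertools
from scipy.optimize import least_squares
o=robot.observe(); D=[(np.array(o['joints']),np.array(o['tcp_pos']),Ro.from_rotvec(o['tcp_rot']))]
rng=np.random.default_rng(1)
while len(D)<30:
    p=np.array([rng.uniform(300,650),rng.uniform(-500,400),rng.uniform(50,500)])
    R=Ro.from_rotvec(rng.normal(0,.35,3))*Ro.from_rotvec(ori([0,0,-1],[np.cos(a:=rng.uniform(0,6.28)),np.sin(a),0]))
    q=kin.ik(list(p),list(R.as_rotvec()))
    if q is not None: D.append((np.array(q),p,R))
best=None
for S in itertools.product([1,-1],repeat=4):
  for o7 in (0,1.57,3.14,-1.57):
    f=lambda P:np.concatenate([np.r_[(pp-p)/100,(R.inv()*rr).as_rotvec()] for q,p,R in D for pp,rr in [fk.fk(q,P,S)]])
    x0=[350,400,0,0,400,0,250,o7,0]
    c=np.sum(f(x0)**2)
    if best is None or c<best[0]: best=(c,S,x0,f)
r=least_squares(best[3],best[2]); print(best[0],best[1],r.x.round(3),r.cost,np.abs(r.fun).max())
json.dump([list(r.x),list(best[1])],open('fk.json','w'))
E
```

```text
43.894851486444225 (-1, -1, -1, -1) [309.586 533.436  -6.26    8.155 464.64    8.392 370.109   1.571  15.621] 1.0470135152883437 0.4057734238081605
```

```bash
python3 - <<'E'
s=open('fk.py').read()
a=s.index('def fk'); b=s.index('try: P,S')
s=s[:a]+'''def fk(q,P,S):
    P=np.asarray(P).reshape(8,6); ang=[S[0]*q[0],q[1],S[1]*q[2],q[3],S[2]*q[4],q[5],S[3]*q[6]]
    R=Ro.identity(); p=np.zeros(3)
    for i in range(8):
        p=p+R.apply(P[i,:3]*100); R=R*Ro.from_rotvec(P[i,3:])
        if i<7: R=R*(rz if i%2==0 else ry)(ang[i])
    return p,R
'''+s[b:]
open('fk.py','w').write(s)
E
python3 - <<'E'
from h import *; import fk, json
from scipy.optimize import least_squares
P0,S=json.load(open('fk.json')); h,L1,a,b,L2,c,Lt,o7,ax=P0
X=np.zeros((8,6)); X[1,:3]=[ax,0,h]; X[2,:3]=[0,0,L1];X[3,:3]=[a,0,0];X[4,:3]=[b,0,L2];X[6,:3]=[0,0,0];X[7,:3]=[c,0,Lt];X[:,:3]/=100;X[7,5]=o7
o=robot.observe(); D=[(np.array(o['joints']),np.array(o['tcp_pos']),Ro.from_rotvec(o['tcp_rot']))]
rng=np.random.default_rng(1)
while len(D)<60:
    p=np.array([rng.uniform(300,650),rng.uniform(-500,400),rng.uniform(50,500)])
    R=Ro.from_rotvec(rng.normal(0,.35,3))*Ro.from_rotvec(ori([0,0,-1],[np.cos(a:=rng.uniform(0,6.28)),np.sin(a),0]))
    q=kin.ik(list(p),list(R.as_rotvec()))
    if q is not None: D.append((np.array(q),p,R))
f=lambda P:np.concatenate([np.r_[(pp-p)/100,(R.inv()*rr).as_rotvec()] for q,p,R in D for pp,rr in [fk.fk(q,P,S)]])
g=lambda P:np.r_[f(P),1e-4*(P-X.ravel())]
r=least_squares(g,X.ravel(),max_nfev=40); e=np.abs(f(r.x)).reshape(-1,6); print(e[:,:3].max()*100,e[:,3:].max()); print(r.x.reshape(8,6).round(3))
json.dump([list(r.x),list(S)],open('fk.json','w'))
E
```

```text
5.6383726132480654e-08 9.560298386279698e-11
[[-0.000e+00  0.000e+00 -1.800e-02 -0.000e+00 -0.000e+00 -1.100e-02]
 [ 2.000e-03 -1.450e-01  3.078e+00  0.000e+00  0.000e+00  1.100e-02]
 [-0.000e+00 -1.440e-01  5.270e+00 -0.000e+00 -0.000e+00  1.000e-03]
 [-0.000e+00 -2.100e-02 -6.400e-02 -0.000e+00 -1.600e-02 -1.000e-03]
 [ 7.500e-02 -2.100e-02  4.685e+00  0.000e+00  1.600e-02  0.000e+00]
 [-0.000e+00 -2.000e-03  3.900e-02 -0.000e+00  0.000e+00 -0.000e+00]
 [ 0.000e+00 -2.000e-03 -8.100e-02 -0.000e+00 -0.000e+00 -0.000e+00]
 [ 0.000e+00 -0.000e+00  3.620e+00  0.000e+00 -0.000e+00  1.571e+00]]
```

```bash
cat > t1.py <<'E'
from h import *; import fk
yr,ys=np.deg2rad(23),np.deg2rad(20)
dy=lambda a:np.array([-np.sin(a),np.cos(a),0])
def el(yaw,e): return np.array([np.cos(e)*np.cos(yaw),np.cos(e)*np.sin(yaw),np.sin(e)])
seed=[-.3,.5,0,2.2,3.1,.5,0.]
def t(n,p,z,y):
    for s in (1,-1):
        for nm,sd in (('A',seed),('B',[-.3,.3,0,2.0,0,.8,0])):
            r=fk.ik(np.array(p,float),ori(z,np.array(y)*s),seed=np.array(sd),n=16); print(n,s,nm,None if r is None else np.round(r,2))
D=np.deg2rad
t('pick90',(421,355,3),(0,0,-1),(1,0,0))
t('pick-60',(421,355,3),el(np.pi/2,D(-60)),(1,0,0))
for e in (-45,-60): t('lay%d'%e,(440,247,62),el(yr,D(e)),dy(yr))
for e in (-90,-105): t('regrip%d'%e,(480,263,105),el(yr,D(e)),dy(yr))
for p in (30,45,60):
  t('ins%d'%p,(450,110,222),el(ys,D(-p)),dy(ys)); t('low%d'%p,(450,110,130),el(ys,D(-p)),dy(ys))
E
time python3 t1.py
```

```text
Traceback (most recent call last):
  File "t1.py", line 11, in <module>
    t('pick90',(421,355,3),(0,0,-1),(1,0,0))
    ~^^^^^^^^^^^^^^^^^^^^^^^^^^^^^^^^^^^^^^^
  File "t1.py", line 9, in t
    r=fk.ik(np.array(p,float),ori(z,np.array(y)*s),seed=np.array(sd),n=16); print(n,s,nm,None if r is None else np.round(r,2))
  File "fk.py", line 22, in ik
    r=least_squares(lambda q:np.r_[f(q),1e-3*(q-ref)],q0,bounds=(LO+.03,HI-.03),max_nfev=60)
ValueError: Initial guess is outside of provided bounds

real	0m1.970s
user	0m2.524s
sys	0m0.076s
```

```bash
sed -i 's/rng.uniform(LO,HI))/rng.uniform(LO+.05,HI-.05))/; s/q0=np.array(seed) if/q0=np.clip(seed,LO+.04,HI-.04) if/' fk.py; time timeout 400 python3 t1.py
```

```text
pick90 1 A [ 0.14  1.22 -1.41  1.91  1.29  1.31 -1.71]
pick90 1 B [-0.83  0.57  0.08  1.97 -0.08  0.61 -0.69]
pick90 -1 A [ 0.07  1.   -1.18  1.91  1.09  1.07  1.53]
pick90 -1 B [-0.07  0.82 -0.94  1.92  0.87  0.88  1.67]
pick-60 1 A [-1.45  1.42  1.48  2.25  4.4   1.78  0.77]
pick-60 1 B [ 0.02  0.66 -0.6   2.16 -0.6   0.22  0.14]
pick-60 -1 A [ 0.5   1.2  -1.33  2.14  1.35  0.65  1.6 ]
pick-60 -1 B [ 0.47  1.12 -1.27  2.14  1.29  0.57  1.63]
lay-45 1 A None
lay-45 1 B None
lay-45 -1 A None
lay-45 -1 B None
lay-60 1 A [ 0.36  0.66 -1.21  2.41  1.8   0.71 -0.25]
lay-60 1 B [ 0.36  0.66 -1.21  2.41  1.8   0.71 -0.25]
lay-60 -1 A [ 0.35  0.65 -1.19  2.41  1.8   0.7   2.89]
lay-60 -1 B [ 0.35  0.65 -1.19  2.41  1.8   0.7   2.89]
regrip-90 1 A [ 0.26  0.73 -1.14  1.88  0.77  1.06  0.77]
regrip-90 1 B [ 0.15  0.61 -0.94  1.88  0.6   0.96  0.91]
regrip-90 -1 A [ 0.35  0.94 -1.38  1.87  0.99  1.24 -2.53]
regrip-90 -1 B [-0.81  0.41  0.3   1.95 -0.16  0.81 -1.58]
regrip-105 1 A [ 0.15  0.86 -1.07  1.66  0.64  1.34  0.89]
regrip-105 1 B [-0.02  0.69 -0.75  1.67  0.4   1.22  1.08]
regrip-105 -1 A [ 0.24  1.02 -1.3   1.66  0.82  1.47 -2.39]
regrip-105 -1 B [-0.75  0.56  0.29  1.72 -0.19  1.14 -1.55]
ins30 1 A None
ins30 1 B None
ins30 -1 A None
ins30 -1 B None
low30 1 A None
low30 1 B None
low30 -1 A None
low30 -1 B None
ins45 1 A None
ins45 1 B None
ins45 -1 A None
ins45 -1 B None
low45 1 A None
low45 1 B None
low45 -1 A None
low45 -1 B None
ins60 1 A [-0.48 -0.18  0.17  2.41  0.02  0.39  1.6 ]
ins60 1 B [-0.48 -0.18  0.17  2.41  0.02  0.39  1.6 ]
ins60 -1 A [-0.12 -0.16 -0.15  2.39 -0.16  0.39 -1.37]
ins60 -1 B [ 0.88 -0.21 -1.    2.35 -0.65  0.46 -0.85]
low60 1 A None
low60 1 B None
low60 -1 A None
low60 -1 B None
real	2m23.060s
user	2m22.960s
sys	0m0.128s
```

```bash
python3 - <<'E'
s=open('fk.py').read()
a=s.index('def ik(')
s=s[:a]+'''PM=np.asarray(P).reshape(8,6); RM=[Ro.from_rotvec(r[3:]).as_matrix() for r in PM]; TM=PM[:,:3]*100
def fkm(q):
    ang=[S[0]*q[0],q[1],S[1]*q[2],q[3],S[2]*q[4],q[5],S[3]*q[6]]; R=np.eye(3);p=np.zeros(3)
    for i in range(8):
        p=p+R@TM[i]; R=R@RM[i]
        if i<7:
            c,s=np.cos(ang[i]),np.sin(ang[i])
            R=R@(np.array([[c,-s,0],[s,c,0],[0,0,1]]) if i%2==0 else np.array([[c,0,s],[0,1,0],[-s,0,c]]))
    return p,R
def ik(pos,rot,seed,n=8,tol=1e-3,rs=0,m=.04):
    """in-limits IK solution nearest the seed (max joint change)"""
    Rt=Ro.from_rotvec(rot).as_matrix(); rng=np.random.default_rng(rs); best=None; seed=np.array(seed)
    def f(q):
        p,R=fkm(q); E=Rt.T@R
        return np.r_[(p-pos)/100,(R[:,0]-Rt[:,0]),(R[:,1]-Rt[:,1]),(R[:,2]-Rt[:,2])]
    for i in range(n):
        q0=np.clip(seed if i==0 else (seed+rng.normal(0,.6,7) if i<=n//2 else rng.uniform(LO,HI)),LO+m+.01,HI-m-.01)
        r=least_squares(lambda q:np.r_[f(q),3e-3*(q-seed)],q0,bounds=(LO+m,HI-m),max_nfev=40)
        if np.abs(f(r.x)).max()>.1: continue
        r=least_squares(f,r.x,bounds=(LO+m,HI-m),max_nfev=15)
        if np.abs(f(r.x)).max()<tol:
            c=np.abs(r.x-seed).max()
            if best is None or c<best[0]: best=(c,r.x)
            if c<.8: break
    return None if best is None else best[1]
'''
open('fk.py','w').write(s)
E
cat > g.py <<'E'
from h import *; import fk
D=np.deg2rad
def tool(axis,delta,phi,head0):
    """axis: bulb->head unit; tool z leans delta beyond 90 from axis; phi roll about axis from the reference 'down/forward' dir head0. returns z,y"""
    a=np.array(axis,float);a/=np.linalg.norm(a); n=np.array(head0,float);n-=a*(a@n);n/=np.linalg.norm(n)
    n=Ro.from_rotvec(a*phi).apply(n); z=np.cos(delta)*n-np.sin(delta)*a
    return z,np.cross(a,n)
E
cat > t2.py <<'E'
from g import *
yr,ys=D(23),D(20)
def run(n,p,z,y):
    out=[]
    for s in (1,-1):
        r=fk.ik(np.array(p,float),ori(z,y*s),np.array([-.6,.5,0,2.0,0,.8,0]),n=6)
        if r is not None: out.append((s,np.round(r,2)))
    if out: print(n,*out)
down=(0,0,-1)
ar=np.array([np.cos(yr)*.707,np.sin(yr)*.707,.707])
for d in (0,10,20): run('pick%d'%d,(421,358,4),*tool((.06,1,0),D(d),0,down))
for d in (0,10,20):
  for ph in (0,-30,-45,-60,30,45,60): run(f'lay d{d} phi{ph}',(440,247,66),*tool(ar,D(d),D(ph),down))
for p in (35,45,55):
  run(f'regrip p{p}',(480,263,105),*tool(ar,D(p),0,down))
  for h in (0,-30,-45,-60,-75,-90):
    hd=(np.cos(ys+D(h)),np.sin(ys+D(h)),0)
    run(f'ins p{p} h{h}',(450,110,222),*tool((0,0,1),D(p),0,hd)); run(f'low p{p} h{h}',(450,110,130),*tool((0,0,1),D(p),0,hd))
E
time timeout 500 python3 t2.py
```

```text
pick0 (1, array([-0.16,  0.75, -0.81,  1.92,  0.75,  0.8 ,  1.7 ])) (-1, array([-0.9 ,  0.57,  0.18,  1.97, -0.17,  0.61, -0.68]))
pick10 (1, array([-0.3 ,  0.78, -0.74,  1.82,  0.73,  1.  ,  1.67])) (-1, array([-1.02,  0.64,  0.25,  1.87, -0.05,  0.79, -0.84]))
pick20 (1, array([-0.51,  0.79, -0.54,  1.71,  0.62,  1.13,  1.73])) (-1, array([-1.1 ,  0.72,  0.28,  1.75,  0.03,  0.96, -0.94]))
lay d0 phi-30 (1, array([-1.04,  0.57, -0.16,  2.38,  1.55,  0.99, -0.86])) (-1, array([-1.16,  0.56, -0.02,  2.39,  1.54,  0.92,  2.27]))
lay d0 phi-45 (1, array([-1.35,  0.71,  0.14,  2.22,  1.19,  1.03, -0.68])) (-1, array([-2.16,  1.36,  1.25,  2.26, -0.45,  0.46, -2.33]))
lay d0 phi-60 (1, array([-1.41,  0.87,  0.22,  2.02,  0.95,  1.2 , -0.53])) (-1, array([-0.9 ,  0.92, -0.41,  1.99,  1.23,  1.61,  2.43]))
lay d0 phi45 (1, array([ 1.08,  1.37, -1.28,  2.3 ,  0.96,  0.23,  1.68])) (-1, array([ 0.86,  0.99, -0.94,  2.31, -1.25,  0.32,  0.62]))
lay d0 phi60 (1, array([ 1.09,  1.55, -1.28,  2.12,  0.4 ,  0.53,  2.34])) (-1, array([ 0.51,  0.9 , -0.47,  2.14, -1.17,  0.91,  0.57]))
lay d10 phi-
[... 4460 characters left out ...]
0.23,  0.05,  2.33,  0.94,  0.77, -0.66])) (-1, array([-0.53,  0.24, -0.27,  2.31,  1.  ,  0.83,  2.43]))
ins p55 h-75 (1, array([-0.77,  0.14, -0.  ,  2.14,  0.7 ,  1.08, -0.57])) (-1, array([ 0.02,  0.26, -0.88,  2.1 ,  0.86,  1.22,  2.44]))
low p55 h-75 (1, array([-0.88,  0.3 ,  0.13,  2.22,  0.76,  0.88, -0.72])) (-1, array([-0.1 ,  0.43, -0.78,  2.17,  1.02,  1.14,  2.21]))
ins p55 h-90 (1, array([-0.82,  0.23,  0.09,  2.03,  0.59,  1.2 , -0.69])) (-1, array([-0.25,  0.29, -0.56,  2.  ,  0.72,  1.3 ,  2.33]))
low p55 h-90 (1, array([-0.92,  0.38,  0.22,  2.11,  0.59,  0.99, -0.77])) (-1, array([ 0.08,  0.64, -1.05,  2.05,  1.04,  1.43,  1.98]))
real	0m56.996s
user	0m56.808s
sys	0m0.219s
```

```bash
cat > t3.py <<'E'
from g import *
o=robot.observe(); q=np.array(o['joints'])
for w in ([1.133,0.0,-.012,1.75,.006,1.39,-.056],[.3,0.0,-.012,1.75,.006,1.39,.8],[-.6,.05,0,1.75,0,1.34,.8]): print(fk.fkm(np.array(w))[0].round())
z,y=tool((.06,1,0),D(10),0,(0,0,-1))
qp=fk.ik(np.array([421,330,300.]),ori(z,y),np.array([-.5,.5,-.3,1.8,.4,.9,1.2]),n=10); print(qp.round(2))
for w in ([1.133,0.0,-.012,1.75,.006,1.39,-.056],[-.3,0.05,0,1.75,0,1.34,.8]): robot.goto_joints(list(w))
robot.goto_joints(list(qp))
ci=viewer.camera_info('wrist'); snap('wrist','w1.png')
for n in ['electrode','bulb','rest_toe','rest_top','clip','stand']:
    for r in viewer.pinpoint(n,'wrist'):
        w=world(r['at'],ci); print(n,round(r['confidence'],2),w.round(1),proj(w,ci).round())
for r in viewer.silhouettes('electrode','wrist')[:1]:
    ys,xs=np.nonzero(r['mask']); print('mask',len(xs)); np.save('m1.npy',r['mask'])
import json; json.dump({k:np.array(v).tolist() for k,v in ci.items()},open('w1.json','w'))
o=robot.observe(); print(o['t'],o['tcp_pos'])
E
timeout 300 python3 t3.py
```

```text
[ 170. -434.  388.]
[ 436. -166.  388.]
[421. 247. 365.]
[-0.24  0.35 -0.72  1.62  0.33  1.41  2.06]
electrode 0.19 [5.101e+02 4.979e+02 4.000e-01] [258. 374.]
bulb 0.97 [416.  294.9  -1.1] [321. 210.]
rest_toe 0.68 [402.5 234.2  20.3] [330. 157.]
rest_top 0.76 [466.6 265.2  94.8] [269. 184.]
stand 0.6 [443.2 106.7  -0. ] [289.  53.]
stand 0.59 [423.5 398.1   3.4] [321. 293.]
mask 1383
5.9333 [421.1274663  329.80762717 300.16613324]
```

View pics/w1.png

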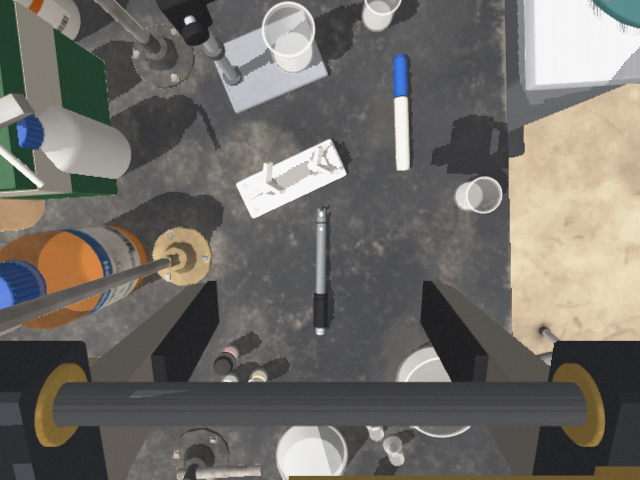

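The wrist view shows the electrode from bulb (322,207) to head junction (321,293), with its plug end at (320,334). The rest base has corners (236,184), (333,140), (347,174) and (254,217). The stand base is at the top, with its rod foot at about (232,76).

Run:
```python
from h import *; import json
ci=json.load(open('w1.json'))
pr=lambda n,px,z:print(n,atz(px,z,ci).round(1))
pr('bulb',(322,207),6);pr('head',(321,293),9);pr('plugend',(320,334),9)
for p in [(236,184),(333,140),(347,174),(254,217)]: pr('restc',p,8)
for p in [(327,72),(236,110),(217,48)]: pr('standc',p,10)
pr('rod',(232,76),10)
m=np.load('m1.npy'); ys,xs=np.nonzero(m); print(xs.min(),xs.max(),ys.min(),ys.max())
```

```text
bulb [415.  291.6   6. ]
head [422.9 396.9   9. ]
plugend [427.4 448.5   9. ]
restc [516.8 257.4   8. ]
restc [396.9 212.9   8. ]
restc [382.5 254.    8. ]
restc [498.3 298.4   8. ]
standc [399.2 134.6  10. ]
standc [509.3 171.1  10. ]
standc [525.7  99.3  10. ]
rod [510.8 132.   10. ]
313 328 210 334
```

```bash
cat >> g.py <<'E'
aE=np.array([.076,.997,.028]); bulb=np.array([415,291.6,6.])
yr=D(20.7); toe=np.array([400.9,236,20.]); aR=np.array([np.cos(yr),np.sin(yr),1])/2**.5; nR=np.array([np.cos(yr),np.sin(yr),-1])/2**.5
ys=D(19.7)
def st(): 
    o=robot.observe(); print('t',round(o['t'],2),'tcp',o['tcp_pos'].round(1),'F',np.round(o['contact_force'],1),'w',round(o['grip_width'],3),'gf',np.round(o['grip_force'],1)); return o
def go(p,z,y,seed=None,n=10):
    s=robot.observe()['joints'] if seed is None else seed
    q=fk.ik(np.array(p,float),ori(z,y),np.array(s),n=n); assert q is not None; print('q',q.round(2)); robot.goto_joints(list(q))
E
cat > t4.py <<'E'
from g import *
G=bulb+54*aE/np.linalg.norm(aE); z,y=tool(aE,0,0,(0,0,-1))
T=np.array([G[0],G[1],2.5])
grip(.6,20)
go(T+[0,0,60],z,y); robot.servo_line(list(T+[0,0,12]),150); robot.servo_line(list(T),40); st()
grip(0.0,25); st()
robot.servo_line(list(T+[0,0,130]),200); st()
snap('wrist','w2.png')
E
timeout 200 python3 t4.py
```

```text
q [-0.22  0.55 -0.65  1.95  0.45  0.77  1.94]
t 8.48 tcp [419.  345.4   2.4] F [0.  0.3 0.2] w 0.599 gf 0.0
t 9.38 tcp [419.1 345.4   2.5] F [-0.3 -0.3  0.4] w 0.004 gf 0.0
t 10.18 tcp [418.7 344.6 131.6] F [-0.2  0.  -0.5] w 0.006 gf 0.0
```

View pics/w2.png

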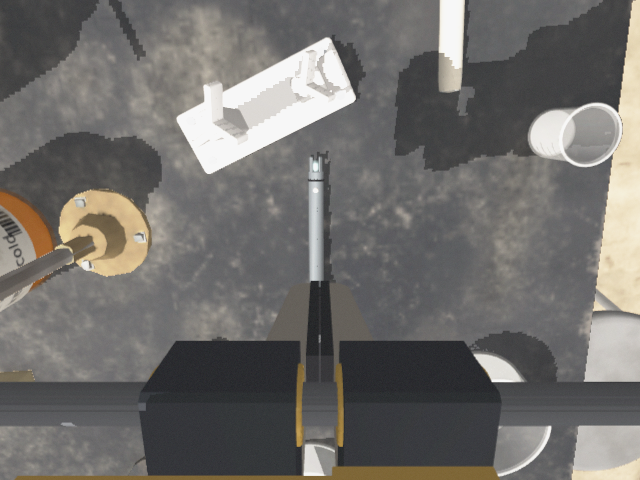

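The fingers are shut and empty, and the electrode still lies on the bench with its bulb at (317,155). I'll check where it is now.

Run:
```python
from g import *
ci=viewer.camera_info('wrist'); o=st()
print(proj([415,291.6,6],ci),atz((317,155),6,ci),atz((316,270),8,ci), 'if lifted',atz((317,155),135,ci))
print('tcp px',proj(o['tcp_pos'],ci), Ro.from_rotvec(o['tcp_rot']).as_matrix().round(3)[:,1:])
for cam in ('side','scene'):
    c=viewer.camera_info(cam); snap(cam,cam+'2.png')
    for n in ('electrode','bulb'):
        for r in viewer.pinpoint(n,cam)[:2]: w=world(r['at'],c); print(cam,n,round(r['confidence'],2),w.round(1),proj(w,c).round())
im=cv2.imread('pics/side2.png')[170:400,190:420]; cv2.imwrite('pics/c2.png',cv2.resize(im,(600,600),interpolation=cv2.INTER_CUBIC))
```

```text
t 10.22 tcp [418.4 344.6 131.2] F [-1.8 -0.3 -0.9] w 0.0 gf 0.0
[316.32463321 155.47660297] [414.45903231 291.28428561   6.        ] [422.4680441  383.49247301   8.        ] if lifted [413.23219211 281.45421255 135.        ]
tcp px [316.46233152 282.51094615] [[-0.997  0.   ]
 [ 0.076  0.026]
 [ 0.002 -1.   ]]
side electrode 0.61 [425.3 394.8   7.4] [291. 336.]
side bulb 0.94 [413.  295.2   5.8] [305. 297.]
scene electrode 0.62 [427.8 392.5  11.2] [265. 303.]
scene bulb 0.95 [417.4 288.3   7.5] [304. 285.]
scene bulb 0.47 [468.1 259.3  98.3] [299. 240.]
```

View pics/c2.png

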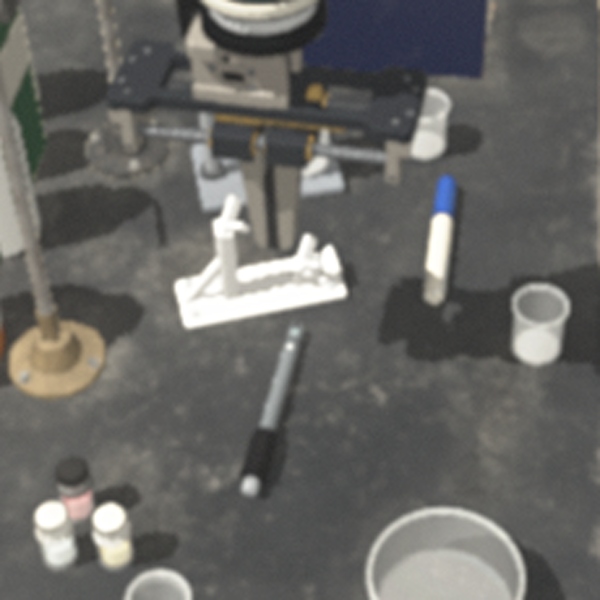

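The side crop agrees: the electrode hasn't moved and lies from (295,330) to (250,485). The fingers must have closed without catching it, so I'll look closely at the fingertip shape.

Run:
```python
from g import *
a=cv2.imread('pics/w2.png')[260:380,250:390]; b=cv2.imread('pics/w1.png')[260:400,100:330]; c=cv2.imread('pics/side2.png')[220:275,265:325]
f=lambda i,h=300:cv2.resize(i,(int(i.shape[1]*h/i.shape[0]),h),interpolation=cv2.INTER_CUBIC)
top=np.hstack([f(a),f(c)]); bot=f(b); W=max(top.shape[1],bot.shape[1])
pad=lambda i:cv2.copyMakeBorder(i,0,0,0,W-i.shape[1],cv2.BORDER_CONSTANT)
cv2.imwrite('pics/f.png',np.vstack([pad(top),pad(bot)])); 
cs=viewer.camera_info('side'); print(proj([418.4,344.6,131.2],cs), [proj([419,345,8],cs)])
```

```text
[295.16148795 270.99494406] [array([297.81552074, 315.36612672])]
```

View pics/f.png

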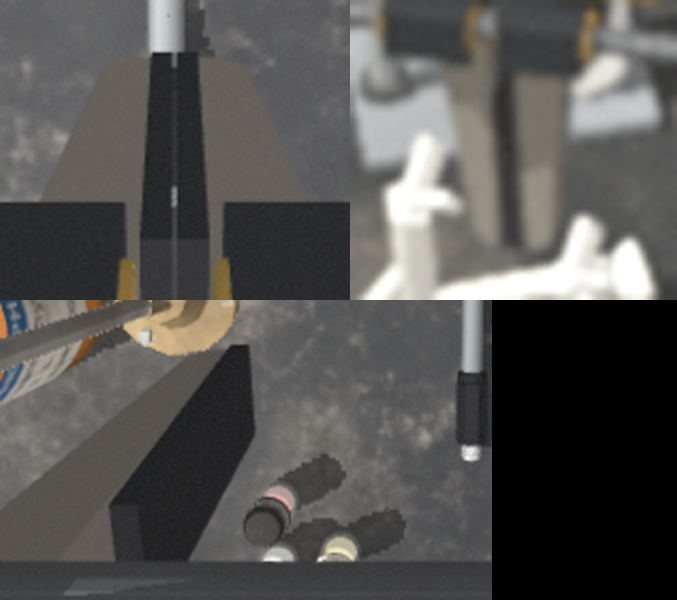

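Pads do reach the fingertips, so the shaft should have been caught. I'll go down again slightly lower and close in steps, logging the forces.

```bash
cat > t5.py <<'E'
from g import *
G=bulb+54*aE/np.linalg.norm(aE); T=np.array([G[0],G[1],1.2])
grip(.4,25); robot.servo_line(list(T+[0,0,12]),250); robot.servo_line(list(T),50); st()
for w in (.2,.14,.11,.08,0.): grip(w,25); st()
snap('wrist','w3.png'); snap('side','s3.png'); o=robot.observe(); print(Ro.from_rotvec(o['tcp_rot']).as_matrix().round(3).tolist())
a=cv2.imread('pics/w3.png')[120:420,220:420]; c=cv2.imread('pics/side3.png' if 0 else 'pics/s3.png')[270:370,250:350]
cv2.imwrite('pics/f3.png',np.hstack([cv2.resize(a,(400,600)),cv2.resize(c,(400,400),interpolation=cv2.INTER_CUBIC)[:,:] if 0 else cv2.copyMakeBorder(cv2.resize(c,(400,400),interpolation=cv2.INTER_CUBIC),0,200,0,0,cv2.BORDER_CONSTANT)]))
E
timeout 200 python3 t5.py
```

```text
t 12.22 tcp [419.3 345.4   1.4] F [ 1.   0.7 -0.5] w 0.401 gf 0.0
t 12.68 tcp [419.1 345.4   1.2] F [-0.4  0.6  0.6] w 0.2 gf 0.0
t 12.98 tcp [419.1 345.4   1.2] F [-0.8 -0.9  0.9] w 0.14 gf 0.0
t 13.23 tcp [419.1 345.4   1.2] F [-0.5  0.3  0.5] w 0.11 gf 0.0
t 13.48 tcp [419.1 345.4   1.2] F [ 0.2 -0.   0.5] w 0.081 gf 0.0
t 13.78 tcp [419.1 345.4   1.2] F [-0.9  0.2 -0.9] w 0.003 gf 0.0
[[-0.076, -0.997, 0.002], [-0.997, 0.076, 0.028], [-0.028, 0.0, -1.0]]
```

View pics/f3.png

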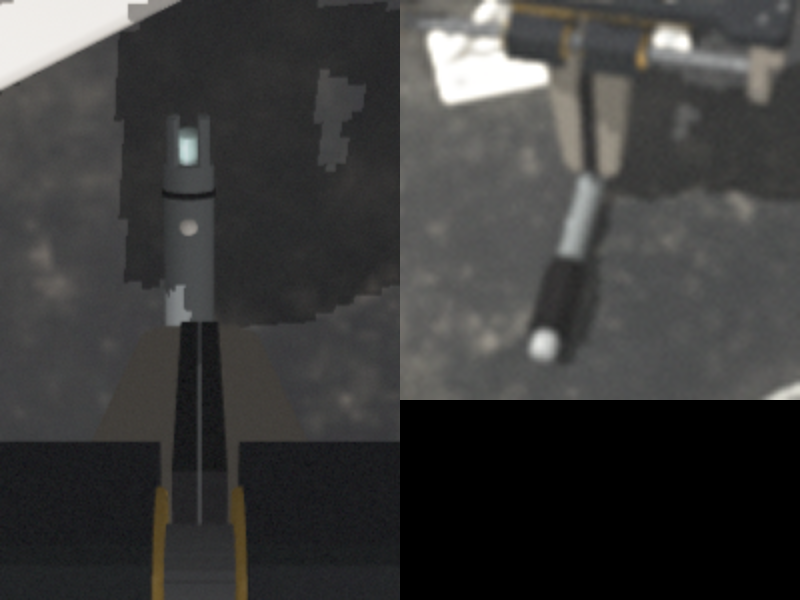

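The shut fingers sit on top of the shaft. In the side view the tips are at about (297,314), roughly 13 mm higher than the reported TCP height. So the tool's real tips are short of the stated TCP, and I'll find the bench with a guarded descent.

```bash
cat > t6.py <<'E'
from g import *
G=bulb+54*aE/np.linalg.norm(aE); T=np.array([G[0],G[1],1.2])
robot.servo_line(list(T+[0,0,15]),200); grip(.4,25); robot.servo_line(list(T),150)
z=T[2]
F0=robot.observe()['contact_force'][2]
while z>-17:
    z-=1; robot.servo_line([T[0],T[1],z],30); F=robot.observe()['contact_force'][2]
    if F-F0>4: break
print('z',z); st()
robot.servo_line([T[0],T[1],z+2],40)
for w in (.14,0.0): grip(w,30); st()
E
timeout 200 python3 t6.py
```

```text
z -17.8
t 19.81 tcp [419.  345.4 -17.9] F [ 0.3  0.6 -0.8] w 0.401 gf 0.0
t 20.58 tcp [419.3 345.3 -15.8] F [ 0.4 -0.7  0.7] w 0.137 gf 0.3
t 20.81 tcp [419.3 345.4 -15.7] F [ 0.4 -0.8  0.5] w 0.108 gf 29.9
```

Gripped at reported z = -15.7, with a pad force of 30 N. The real tips sit about 19 mm behind the reported TCP, along the tool. The shaft axis is 23.2 mm behind the reported TCP, so I'll use that offset from here on.

```bash
cat > t7.py <<'E'
from g import *
o=robot.observe(); q=np.array(o['joints'])
z,y=tool(aR,0,D(-45),(0,0,-1)); A=toe+57*aR; 
# continuity check: electrode-frame grip same sign as now
Rn=Ro.from_rotvec(o['tcp_rot']).as_matrix(); print('y sign', np.sign(np.cross(aE,Rn[:,2])@Rn[:,1]), np.sign(np.cross(aR,z)@y))
up=lambda k:A-nR*k+23.2*z
qf=fk.ik(up(0),ori(z,y),np.array([-1.2,.7,.1,2.2,1.1,1.0,-.5]),n=14); print('final',None if qf is None else qf.round(2))
qa=fk.ik(up(80),ori(z,y),qf if qf is not None else q,n=14); print('pre',None if qa is None else qa.round(2))
robot.servo_line(list(o['tcp_pos']+[0,0,150]),250); st()
if qa is not None and qf is not None:
    # bulb/head height along joint path
    qs=np.array(robot.observe()['joints'])
    for s in np.linspace(0,1,9):
        p,R=fk.fkm(qs+s*(qa-qs)); g=p-23.2*R[:,2]; a=np.cross(R[:,1],R[:,2])*-1
        a=a*np.sign(1); b1,b2=g-54*a,g+102*a; print(g.round(),b1.round(),b2.round())
snap('side','s4.png')
E
timeout 200 python3 t7.py
```

```text
y sign 1.0 1.0
final [-1.29  0.75  0.12  2.18  1.2   1.03 -0.7 ]
pre [-1.35  0.59  0.07  2.28  1.11  1.11 -0.66]
t 21.56 tcp [418.7 344.4 133.1] F [ 0.5 -0.3 -0.3] w 0.11 gf 29.8
[419. 344. 156.] [415. 290. 155.] [426. 445. 159.]
[395. 323. 122.] [380. 271. 127.] [423. 420. 112.]
[378. 299.  96.] [353. 252. 106.] [425. 388.  78.]
[368. 276.  79.] [334. 235.  89.] [432. 353.  61.]
[364. 255.  72.] [322. 221.  77.] [442. 320.  61.]
[365. 239.  72.] [319. 211.  69.] [452. 292.  77.]
[371. 229.  81.] [324. 205.  66.] [459. 273. 107.]
[378. 226.  96.] [335. 207.  69.] [460. 261. 146.]
[386. 230. 117.] [350. 217.  79.] [453. 256. 189.]
```

```bash
cat > t8.py <<'E'
from g import *
z,y=tool(aR,0,D(-45),(0,0,-1)); A=toe+57*aR; up=lambda k:A-nR*k+23.2*z
qf=np.array([-1.29,.75,.12,2.18,1.2,1.03,-.7]); qs=np.array(robot.observe()['joints'])
qb=fk.ik(up(80)+[0,0,100],ori(z,y),qf,n=14); print(qb.round(2))
ok=True
for s in np.linspace(0,1,9):
    p,R=fk.fkm(qs+s*(qb-qs)); g=p-23.2*R[:,2]; a=np.cross(R[:,2],R[:,1]); b1,b2=g-54*a,g+102*a; print(g.round(),b1.round(),b2.round()); ok&=min(b1[2],b2[2])>95
if ok:
    robot.goto_joints(list(qb)); st()
    robot.servo_line(list(up(60)),250); robot.servo_line(list(up(10)),150); st(); snap('side','s5.png'); snap('scene','d5.png')
    a=cv2.imread('pics/s5.png')[180:330,220:370]; b=cv2.imread('pics/d5.png')[170:320,240:390]
    cv2.imwrite('pics/f5.png',cv2.resize(np.hstack([a,b]),(800,400),interpolation=cv2.INTER_CUBIC))
E
timeout 200 python3 t8.py
```

```text
[-1.35  0.36  0.07  2.27  1.03  1.24 -0.43]
[418. 344. 156.] [414. 290. 154.] [426. 445. 158.]
[396. 321. 136.] [382. 269. 141.] [422. 419. 126.]
[382. 297. 126.] [358. 249. 135.] [426. 387. 108.]
[374. 275. 124.] [341. 233. 134.] [435. 354. 107.]
[372. 256. 131.] [332. 219. 136.] [447. 324. 122.]
[373. 241. 145.] [329. 211. 141.] [457. 299. 152.]
[377. 232. 164.] [332. 207. 150.] [463. 279. 192.]
[382. 228. 189.] [339. 209. 162.] [462. 265. 240.]
[386. 230. 217.] [350. 217. 179.] [453. 256. 289.]
t 23.7 tcp [402.4 219.  205.1] F [ 0.6  0.5 -0.3] w 0.108 gf 29.8
t 24.79 tcp [448.5 236.4  56.6] F [-0.3 -0.6 -1.6] w 0.111 gf 29.8
```

View pics/f5.png

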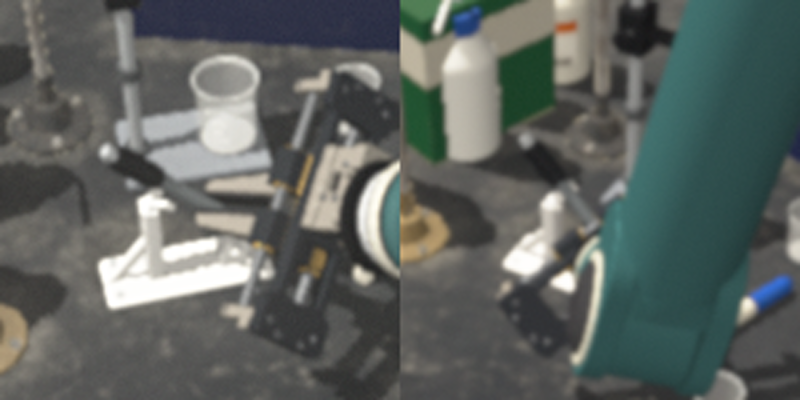

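Run:
```python
from g import *; import json
ci=json.load(open('w1.json')); print('marker',atz((401,55),8,ci).round(),atz((402,168),8,ci).round())
cs=viewer.camera_info('side'); cd=viewer.camera_info('scene')
for k in (105+51+3,108): 
    X=toe+k*aR-10*nR; print(k,X.round(1),'side',proj(X,cs).round(1),'scene',proj(X,cd).round(1))
z,y=tool(aR,0,D(-45),(0,0,-1)); x=np.cross(y,z); A=toe+57*aR
for s in (1,-1):
  for u in (1,-1): print('body corner final',(A-70*z+s*95*y+u*37*x).round(), (A-115*z+s*95*y+u*37*x).round())
for r in viewer.pinpoint('electrode','side')[:1]+viewer.pinpoint('bulb','side')[:1]: print(r['confidence'],world(r['at'],cs).round(1))
for r in viewer.pinpoint('electrode','scene')[:1]: print(r['confidence'],world(r['at'],cd).round(1))
print('expected origin',(toe+108*aR-10*nR).round(1))
```

```text
marker [311. 120.   8.] [316. 251.   8.]
159 [499.5 273.2 139.5] side [257.7 237.1] scene [285.5 222.1]
108 [465.7 260.5 103.4] side [278.  247.5] scene [299.3 239.1]
body corner final [385. 355.  22.] [352. 376.  44.]
body corner final [434. 373.  74.] [401. 395.  96.]
body corner final [343. 195. 117.] [311. 217. 139.]
body corner final [392. 214. 169.] [360. 236. 191.]
0.8 [460.4 259.3 103.8]
0.8 [470.7 257.6 107.1]
expected origin [465.7 260.5 103.4]
```

The view shows the electrode above the saddles with its plug at side px (260,237), where I expected (258,237). Grip and pose agree, so I'll lay it down.

```bash
cat > t9.py <<'E'
from g import *
z,y=tool(aR,0,D(-45),(0,0,-1)); A=toe+57*aR; up=lambda k:A-nR*k+23.2*z
F0=robot.observe()['contact_force']
for k in (3,1,-.5,-2,-3.5):
    robot.servo_line(list(up(k)),40); o=robot.observe(); dF=o['contact_force']-F0; print(k,dF.round(1))
    if np.linalg.norm(dF)>4: break
grip(.16,10); grip(.3); p=np.array(robot.observe()['tcp_pos'])
robot.servo_line(list(p-60*z),200); st()
robot.servo_line(list(p-100*z+[0,0,80]),250); st()
snap('side','s6.png'); snap('scene','d6.png')
for c in ('side','scene'):
    ci=viewer.camera_info(c)
    for n in ('electrode','bulb'):
        for r in viewer.pinpoint(n,c)[:1]: print(c,n,round(r['confidence'],2),world(r['at'],ci).round(1))
print('exp',(toe+108*aR).round(1),(toe+3*aR).round(1))
a=cv2.imread('pics/s6.png')[180:330,220:370]; b=cv2.imread('pics/d6.png')[170:320,240:390]
cv2.imwrite('pics/f6.png',cv2.resize(np.hstack([a,b]),(800,400),interpolation=cv2.INTER_CUBIC))
E
timeout 200 python3 t9.py
```

```text
3 [0.1 0.8 0.8]
1 [ 0.1 -0.1  1.6]
-0.5 [-4.1 -1.1  6.4]
t 26.99 tcp [412.9 268.7  78.4] F [ 0.5 -0.6 -0.3] w 0.298 gf 0.0
t 27.57 tcp [384.5 286.7 177.6] F [ 0.6 -0.9 -0.2] w 0.298 gf 0.0
side electrode 0.79 [469.6 258.2  96. ]
side bulb 0.9 [396.4 242.4  22. ]
scene electrode 0.44 [478.3 257.9 100. ]
scene bulb 0.39 [550.4 503.2   2.3]
exp [472.3 263.   96.4] [402.9 236.7  22.1]
```

View pics/f6.png

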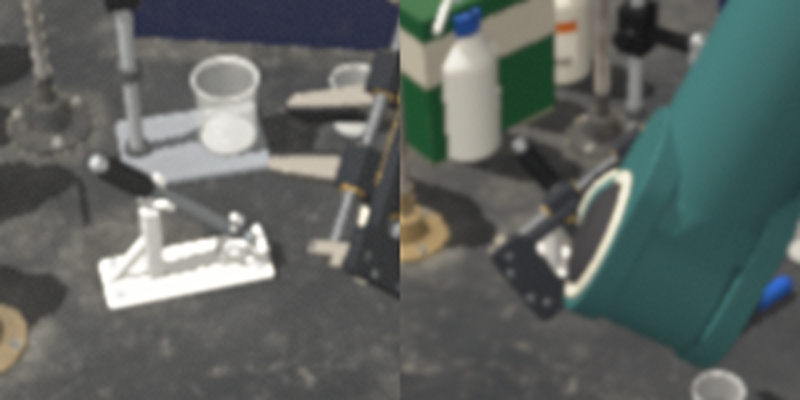

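It lies in both saddles with the bulb at the toe (crop (255,237)) and the head free (crop (120,172)). Next I regrip it by the head with the tool vertical, after checking that the whole insertion chain is reachable.

```bash
cat >> g.py <<'E'
HG,DG=24.,31.
zr,yrg=tool(aR,D(45),0,(0,0,-1))
clip=np.array([445.2,108.5,201.]); xs=np.array([np.cos(ys),np.sin(ys),0])
hh=ys+D(-65); zi,yi=tool((0,0,1),D(45),0,(np.cos(hh),np.sin(hh),0))
def insp(b,h): return clip-xs*b+np.array([0,0,h+HG])+DG*zi   # origin b mm before clip, h above
E
cat > t10.py <<'E'
from g import *
G=toe+aR*(3+105+HG)+np.array([0,0,.5]); T=G+DG*zr; print('tool',zr.round(2),'T',T.round(1))
q0=np.array(robot.observe()['joints'])
best=None
for rs in range(3):
    qi=fk.ik(insp(50,6),ori(zi,yi),np.array([-.8,.15,0,2.25,.9,1.1,-.7]),n=8,rs=rs)
qlow=fk.ik(insp(0,-85),ori(zi,yi),qi,n=8); qin=fk.ik(insp(-1,4),ori(zi,yi),qi,n=8)
print('ins',qi.round(2),'in',qin.round(2),'low',None if qlow is None else qlow.round(2))
qg=fk.ik(T,ori(zr,yrg),np.array([-.4,.46,-.2,1.9,.3,.85,1.0]),n=10); qp=fk.ik(T+[0,0,85],ori(zr,yrg),qg,n=8); print('grip',qg.round(2),'pre',qp.round(2))
assert qlow is not None
robot.servo_line(list(robot.observe()['tcp_pos']+np.array([-20,0,70])),250)
qs=np.array(robot.observe()['joints'])
for s in np.linspace(0,1,6):
    p,R=fk.fkm(qs+s*(qp-qs)); print((p-19*R[:,2]).round(),R[:,2].round(2))
robot.goto_joints(list(qp)); grip(.5,30); st()
robot.servo_line(list(T+[0,0,25]),200); robot.servo_line(list(T),60); st()
snap('side','s7.png'); snap('wrist','w7.png')
a=cv2.imread('pics/s7.png')[180:330,220:370]; b=cv2.imread('pics/w7.png')
cv2.imwrite('pics/f7.png',np.hstack([cv2.resize(a,(400,400),interpolation=cv2.INTER_CUBIC),cv2.resize(b[140:440,170:470],(400,400))]))
E
timeout 200 python3 t10.py
```

```text
tool [ 0.  0. -1.] T [488.2 269.   82.8]
ins [-0.86  0.09 -0.06  2.36  0.93  1.07 -0.77] in [-0.82  0.17 -0.02  2.27  0.97  1.04 -0.73] low [-0.84  0.36 -0.01  2.33  1.11  0.91 -0.98]
grip [-0.32  0.48 -0.31  1.9   0.2   0.79  1.2 ] pre [-0.29  0.37 -0.34  1.84  0.14  0.96  1.24]
[350. 297. 257.] [ 0.72 -0.48 -0.5 ]
[362. 271. 217.] [ 0.51 -0.54 -0.67]
[374. 261. 188.] [ 0.3  -0.51 -0.81]
[395. 263. 172.] [ 0.13 -0.39 -0.91]
[432. 269. 171.] [ 0.02 -0.21 -0.98]
[488. 269. 187.] [ 0.  0. -1.]
t 30.18 tcp [488.  269.3 167.9] F [-0.   0.2  0.4] w 0.505 gf 0.0
t 31.19 tcp [488.1 269.   82.6] F [ 0.2 -0.8  0.1] w 0.504 gf 0.0
```

View pics/f7.png

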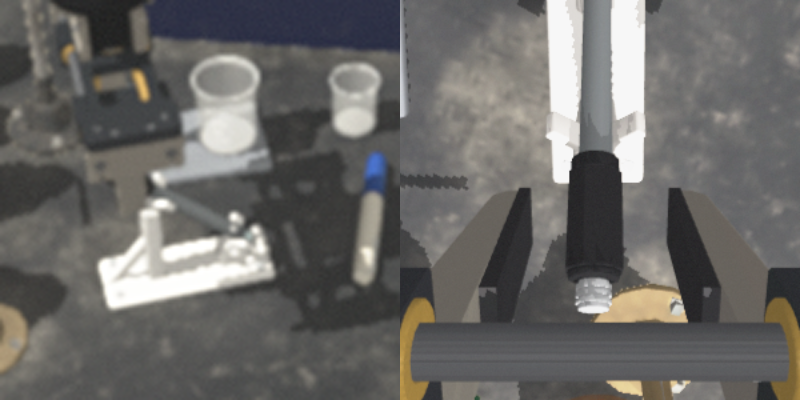

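The head (crop centre (595,215)) sits between the open pads, near mid-gap. Closing on it and lifting it out square to the slope.

```bash
cat > t11.py <<'E'
from g import *
grip(.25,20); grip(0.,55); o=st(); T=np.array(o['tcp_pos'])
robot.servo_line(list(T-70*nR),150); robot.servo_line(list(T-70*nR+[-30,0,90]),250); st()
qs=np.array(robot.observe()['joints'])
qi=fk.ik(insp(55,40),ori(zi,yi),np.array([-.86,.09,-.06,2.36,.93,1.07,-.77]),n=8); print(qi.round(2))
R0=Ro.from_rotvec(o['tcp_rot']).as_matrix(); al=R0.T@aR   # electrode axis in tool frame
for s in np.linspace(0,1,9):
    p,R=fk.fkm(qs+s*(qi-qs)); a=R@al; g=p-DG*R[:,2]; print(g.round(),(g-129*a).round(),(g+27*a).round())
np.save('qi.npy',qi); np.save('al.npy',al)
E
timeout 200 python3 t11.py
```

```text
t 32.07 tcp [488.2 268.5  82.8] F [-0.4 -1.1  1.8] w 0.185 gf 54.8
t 33.22 tcp [412.1 250.7 221.3] F [-0.4 -0.6 -1. ] w 0.186 gf 54.8
[-0.86  0.02 -0.06  2.34  0.89  1.13 -0.68]
[412. 251. 252.] [327. 218. 161.] [430. 257. 271.]
[400. 225. 243.] [313. 197. 151.] [418. 231. 262.]
[391. 200. 238.] [307. 176. 142.] [408. 205. 257.]
[385. 175. 236.] [307. 156. 135.] [401. 179. 257.]
[382. 153. 237.] [314. 137. 129.] [397. 156. 260.]
[382. 132. 241.] [327. 120. 125.] [394. 135. 265.]
[385. 115. 247.] [345. 106. 125.] [393. 117. 273.]
[388. 101. 256.] [368.  96. 128.] [393. 102. 282.]
[393.  90. 265.] [393.  90. 136.] [393.  90. 292.]
```

```bash
cat > t12.py <<'E'
from g import *
robot.goto_joints(list(np.load('qi.npy'))); robot.servo_line(list(insp(40,8)),200); st()
for c in ('side','scene','wrist'):
    ci=viewer.camera_info(c); snap(c,c[0]+'8.png')
    for n in ('electrode','bulb','clip','stand'):
        for r in viewer.pinpoint(n,c)[:1]: w=world(r['at'],ci); print(c,n,round(r['confidence'],2),w.round(1),proj(w,ci).round())
    if c!='wrist': print('exp origin px',proj(clip-40*xs+[0,0,8],ci).round(1),'bulb',proj(clip-40*xs+[0,0,-97],ci).round(1))
a=cv2.imread('pics/s8.png')[120:260,250:360]; b=cv2.imread('pics/s8.png'); d=cv2.imread('pics/s8.png')
d=cv2.imread('pics/w8.png') 
cv2.imwrite('pics/f8.png',np.hstack([cv2.resize(a,(393,500),interpolation=cv2.INTER_CUBIC),cv2.resize(d,(400,300),interpolation=cv2.INTER_AREA)[np.clip(np.arange(500),0,299)]]))
E
timeout 200 python3 t12.py
```

```text
t 35.23 tcp [422.6  78.8 210.8] F [-0.4  0.2 -0.5] w 0.188 gf 54.8
side electrode 0.48 [404.6  91.2 208.1] [319. 153.]
side bulb 0.74 [445.6 252.9   1.7] [292. 281.]
side clip 0.89 [444.1 108.  197.1] [299. 162.]
side stand 0.75 [404.7  92.8 208.6] [319. 154.]
exp origin px [317.5 153.9] bulb [318.5 195.2]
scene electrode 0.83 [411.7  91.6 212.6] [371. 183.]
scene bulb 0.77 [404.1  89.  106.6] [370. 222.]
scene clip 0.97 [448.5 107.1 201.8] [354. 183.]
scene stand 0.68 [444.3 102.6  -3.2] [352. 251.]
exp origin px [370.9 186. ] bulb [367.5 222.7]
wrist electrode 0.66 [408.   94.6 207.1] [320. 260.]
wrist bulb 0.89 [404.  100.   97.5] [321.  90.]
wrist clip 0.71 [441.4 110.5 197. ] [389. 254.]
```

View pics/f8.png

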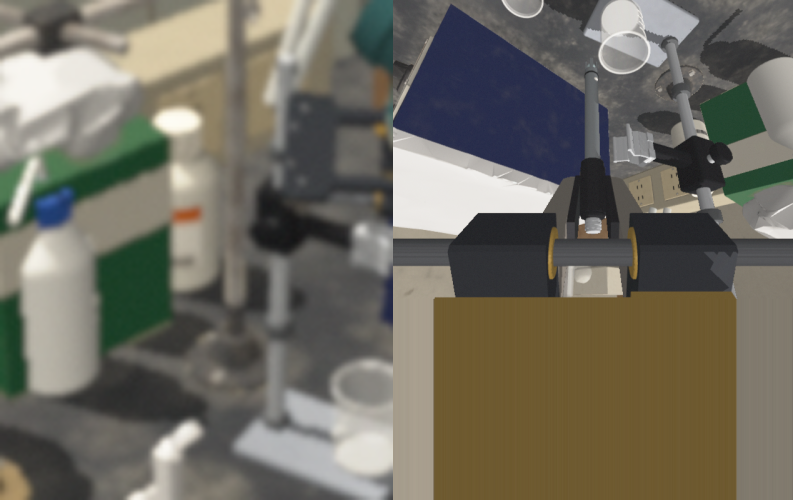

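The wrist view shows the electrode upright (shaft at crop (592,120)) in front of the clip mouth (620,145). Averaged over the cameras, the head is about 10.6 mm above the clip, and the electrode is about 2.5 mm to the right of the mouth line. I'll correct both and push in with force watched.

```bash
cat > t13.py <<'E'
from g import *
perp=np.array([-xs[1],xs[0],0]); ip=lambda b,h:insp(b,h)+2.2*perp
robot.servo_line(list(ip(40,2.5)),60); robot.servo_line(list(ip(19,2.5)),120)
F0=robot.observe()['contact_force'].copy()
for b in np.arange(17,-4.1,-1.5):
    robot.servo_line(list(ip(b,2.5)),50); o=robot.observe(); d=o['contact_force']-F0
    print(round(b,1),'along',round(d@xs,1),'lat',round(d@perp,1),'z',round(d[2],1))
    if np.linalg.norm(d)>28: break
st()
for c in ('side','scene','wrist'):
    ci=viewer.camera_info(c); snap(c,c[0]+'9.png')
    for n in ('electrode','bulb','clip'):
        for r in viewer.pinpoint(n,c)[:1]: w=world(r['at'],ci); print(c,n,round(r['confidence'],2),w.round(1))
E
timeout 200 python3 t13.py
```

```text
17.0 along 0.2 lat 0.9 z 0.4
15.5 along 0.5 lat -0.5 z 0.2
14.0 along 0.2 lat 0.3 z 1.3
12.5 along -0.5 lat 0.7 z 0.8
11.0 along -2.9 lat -1.5 z 0.9
9.5 along -4.0 lat -2.6 z 0.8
8.0 along -7.9 lat -1.6 z 2.0
6.5 along -8.5 lat -1.0 z 2.2
5.0 along -5.6 lat -1.4 z -1.0
3.5 along 0.6 lat -2.6 z -1.1
2.0 along 1.2 lat -4.0 z -1.4
0.5 along 0.8 lat -4.7 z -0.1
-1.0 along -1.3 lat -4.6 z 1.9
-2.5 along -4.6 lat -3.3 z 2.6
-4.0 along -7.5 lat -2.8 z 3.6
t 40.3 tcp [461.8  94.6 205.1] F [-6.  -5.7  2.6] w 0.189 gf 54.9
side bulb 0.73 [437.7 113.2  95.3]
side clip 0.69 [443.6 104.7 199.1]
scene electrode 0.65 [447.7 105.7 206.8]
scene bulb 0.51 [441.9 104.2  98.6]
scene clip 0.59 [444.2 107.5 200.3]
wrist electrode 0.63 [441.5 108.2 197.5]
wrist bulb 0.6 [443.3 113.7  93.9]
wrist clip 0.87 [442.  111.1 194.3]
```

Snapped in: the force peaked at 8.5 N at the throat and then dropped. Now I seat the head and slide the holder down, watching the force.

```bash
cat > t14.py <<'E'
from g import *
perp=np.array([-xs[1],xs[0],0]); ip=lambda h:insp(-1.5,h)+1.2*perp
robot.servo_line(list(ip(2.5)),60); st()
def down(h,f):
    robot.servo_line(list(ip(h)),f); o=robot.observe(); print(round(h,1),o['contact_force'].round(1),end=' | '); return o['contact_force'][2]
for h in (0,-2,-4,-6,-9): down(h,40)
for h in (-30,-50,-65,-74): 
    if down(h,70)>25: break
else:
    for h in np.arange(-76,-96,-1.5):
        if down(h,50)>22: break
print(); st()
for c in ('side','scene','wrist'):
    ci=viewer.camera_info(c); snap(c,c[0]+'10.png')
    for n in ('electrode','clip','beaker'):
        for r in viewer.pinpoint(n,c)[:1 if n!='beaker' else 2]: w=world(r['at'],ci); print(c,n,round(r['confidence'],2),w.round(1))
E
timeout 200 python3 t14.py
```

```text
t 41.15 tcp [461.3  94.3 205.4] F [-0.2 -4.3 -2.4] w 0.182 gf 54.8
0 [-0.5 -4.8  0.7] | -2 [-2.5 -4.6  1.4] | -4 [-1.7 -5.7  1.1] | -6 [-2.1 -6.1  1.6] | -9 [-1.2 -4.6 -0.2] | -30 [-0.5 -4.9 -4.2] | -50 [ 0.1 -6.6 -4.4] | -65 [-1.8 -5.3 -0.3] | -74 [-20.7  -2.1  44.7] | 
t 43.92 tcp [462.7  92.5 135.1] F [-20.7  -2.1  44.7] w 0.187 gf 55.1
side clip 0.65 [443.1 106.3 135.5]
side beaker 0.77 [335.   73.7  -0.8]
side beaker 0.63 [436.9 110.8   7.9]
scene electrode 0.51 [449.2 105.5 141.2]
scene beaker 0.84 [442.9 106.9  12.4]
scene beaker 0.73 [237.  289.3  -2.4]
wrist electrode 0.59 [446.7 109.8 132.5]
wrist clip 0.98 [441.2 108.8 135.6]
wrist beaker 0.81 [438.4 110.2  10.9]
```

Upward force rose sharply to 45 N at about 65 mm of travel (by the cameras), which is short of 80 mm. I've used up my picture views (one over, in fact), so I'll diagnose numerically from the contact wrench, first pressing and then relieved.

```bash
cat > t15.py <<'E'
from g import *
perp=np.array([-xs[1],xs[0],0])
def W(tag):
    o=robot.observe(); print(tag,'z',o['tcp_pos'].round(1),'F',o['contact_force'].round(1),'M',np.round(o['wrist_torque'],2),'jt',np.round(o['joint_torque'],1)); return np.array(o['contact_force']),np.array(o['wrist_torque'])
F1,M1=W('press'); p=np.array(robot.observe()['tcp_pos'])
ip=lambda b,l,h:insp(b,h)+l*perp
robot.servo_line(list(ip(-1.5,1.2,-67)),60); F2,M2=W('relax'); 
robot.servo_line(list(ip(-1.5,1.2,-64)),60); F3,M3=W('up')
F,M=F1-F2,M1-M2
r=np.cross(F,M)*1000/(F@F); u=F/np.linalg.norm(F); print('line: r0',r.round(),'dir',u.round(2))
o=robot.observe(); R=Ro.from_rotvec(o['tcp_rot']).as_matrix()
g=-DG*R[:,2]; print('grip pt rel tcp',g.round(),'moment arm of F at grip',np.cross(g,F)/1000, 'dM',M)
ci=viewer.camera_info('wrist'); snap('wrist','w11.png')
for n in ('electrode','bulb','clip','beaker'):
    for r in viewer.pinpoint(n,'wrist')[:1]: print(n,round(r['confidence'],2),world(r['at'],ci).round(1))
E
timeout 200 python3 t15.py
```

```text
press z [462.7  92.5 135.1] F [-21.   -2.3  42.8] M [-5.23 -1.04 -2.84] jt [  1.3 -19.2  -0.1 -14.4   1.3  -7.1  -0.2]
relax z [461.9  93.4 137.6] F [-0.8 -5.9  3.4] M [-1.26  0.21 -0.98] jt [ -2.9 -32.8  -2.3 -16.7   1.4  -0.8  -0.1]
up z [461.9  93.5 140. ] F [-0.  -7.5  1.5] M [-1.11  0.21 -0.84] jt [ -2.8 -32.8  -2.1 -16.7   1.4  -0.5  -0.1]
line: r0 [ 22. -98.  20.] dir [-0.46  0.08  0.89]
grip pt rel tcp [-15.  16.  22.] moment arm of F at grip [0.5384965  0.16424107 0.26175718] dM [-3.96636859 -1.25135306 -1.85591888]
electrode 0.68 [447.1 109.  137.7]
clip 0.66 [441.7 110.6 135.9]
beaker 0.68 [435.8 111.4  11. ]
```

The force line passes through the head and clip, so the holder itself is stopped. To tell whether it is at its lower stop, I'll read grey profiles along the known rod line in the saved side and scene pictures, to get the heights of the holder block and collars before and after.

Run:
```python
from g import *
rod=np.array([510.8,132.0])
for cam,fs in (('side',('side0','s8','s10')),('scene',('scene0','d10'))):
    ci=viewer.camera_info(cam)
    for f in fs:
        fn='pics/%s.png'%f
        im=cv2.imread(fn,0)
        if im is None: im=cv2.imread('pics/s10.png',0); print('missing',fn); continue
        prof=[]
        for z in range(15,305,4):
            u,v=proj([rod[0],rod[1],z],ci); pts=[cv2.getRectSubPix(im,(1,1),(float(u+d),float(v)))[0,0] for d in (-2,-1,0,1,2)]
            prof.append(int(np.mean(pts)))
        print(f,' '.join(f'{z}:{p}' for z,p in zip(range(15,305,4),prof)))
cs,cd=viewer.camera_info('side'),viewer.camera_info('scene')
def tri(obs):
    A=np.zeros((3,3));b=np.zeros(3)
    for px,ci in obs:
        c,d=ray(px,ci); d/=np.linalg.norm(d); P=np.eye(3)-np.outer(d,d); A+=P;b+=P@c
    return np.linalg.solve(A,b)
print('clip start',tri([((354,182),cd),((298,162),cs)]).round(1))
```

```text
side0 15:134 19:142 23:145 27:149 31:150 35:150 39:151 43:149 47:142 51:139 55:139 59:138 63:139 67:140 71:140 75:139 79:130 83:105 87:81 91:81 95:105 99:131 103:142 107:144 111:145 115:146 119:146 123:147 127:145 131:145 135:145 139:147 143:144 147:135 151:126 155:97 159:50 163:37 167:39 171:41 175:46 179:47 183:42 187:40 191:40 195:40 199:44 203:51 207:71 211:125 215:144 219:144 223:135 227:108 231:82 235:89 239:125 243:147 247:149 251:150 255:151 259:151 263:149 267:151 271:147 275:119 279:85 283:84 287:94 291:94 295:111 299:152 303:205
s8 15:82 19:68 23:54 27:66 31:107 35:145 39:159 43:162 47:162 51:162 55:162 59:162 63:163 67:163 71:163 75:164 79:164 83:164 87:165 91:165 95:165 99:165 103:165 107:165 111:166 115:167 119:170 123:179 127:189 131:193 135:192 139:187 143:184 147:183 151:175 155:139 159:83 163:60 167:58 171:66 175:81 179:70 183:62 187:85 191:109 195:114 199:115 203:115 207:116 211:142 215:180 219:186 223:166 227:154 231:169 235:213 239:238 243:242 247:243 251:245 255:245 259:244 263:243 267:231 271:160 275:87 279:97 283:121 287:111 291:90 295:96 299:110 303:119
s10 1
[... 567 characters left out ...]
:120 27:125 31:127 35:127 39:127 43:125 47:121 51:119 55:118 59:118 63:118 67:118 71:118 75:117 79:115 83:107 87:88 91:71 95:73 99:89 103:107 107:116 111:116 115:114 119:114 123:115 127:115 131:115 135:115 139:117 143:118 147:118 151:115 155:104 159:73 163:38 167:24 171:24 175:23 179:25 183:31 187:31 191:26 195:25 199:26 203:32 207:41 211:70 215:104 219:114 223:118 227:110 231:86 235:70 239:84 243:111 247:124 251:126 255:127 259:128 263:128 267:128 271:128 275:131 279:133 283:134 287:134 291:134 295:130 299:129 303:156
missing pics/d10.png
clip start [444.6 114.2 205.2][ WARN:0@0.749] global loadsave.cpp:275 findDecoder imread_('pics/d10.png'): can't open/read file: check file path/integrity
```

The gap from the holder's bottom edge (158) to the lower collar (98) is about 60 mm, and there was an 18 mm gap above it. So the holder started about 18 mm down, and 62 mm of travel puts it on the lower stop. Next I press once more to seat it, check the profile in the scene picture, then release and back off.

```bash
cat > t16.py <<'E'
from g import *
perp=np.array([-xs[1],xs[0],0]); ip=lambda h:insp(-1.5,h)+1.2*perp
def prof(fn):
    cd=viewer.camera_info('scene'); im=cv2.imread(fn,0); rod=(510.8,132.); o=[]
    for z in range(75,240,4):
        u,v=proj([*rod,z],cd); o.append(f'{z}:{int(np.mean([cv2.getRectSubPix(im,(1,1),(float(u+d),float(v)))[0,0] for d in (-2,-1,0,1,2)]))}')
    print(fn,' '.join(o))
prof('pics/s9.png'); prof('pics/s10.png')
for h in (-67,-69,-71):
    robot.servo_line(list(ip(h)),40); f=robot.observe()['contact_force'][2]; print(h,round(f,1))
    if f>18: break
robot.servo_line(list(ip(-66.5)),40)
grip(.23,20); grip(.36); st()
p=np.array(robot.observe()['tcp_pos']); robot.servo_line(list(p-70*zi),150); robot.servo_line(list(p-130*zi+[0,0,40]),250); st()
for c in ('side','scene','wrist'):
    ci=viewer.camera_info(c); snap(c,c+'12.png')
    for n in ('electrode','bulb','clip','beaker','marker','vial_0'):
        for r in viewer.pinpoint(n,c)[:3 if n in('beaker','vial_0') else 1]: print(c,n,round(r['confidence'],2),world(r['at'],ci).round(1))
prof('pics/scene12.png')
E
timeout 200 python3 t16.py
```

```text
pics/s9.png 75:123 79:121 83:112 87:92 91:74 95:77 99:94 103:112 107:122 111:122 115:119 119:119 123:120 127:121 131:120 135:121 139:122 143:123 147:123 151:120 155:108 159:74 163:39 167:25 171:24 175:24 179:27 183:34 187:36 191:29 195:26 199:29 203:45 207:72 211:83 215:69 219:54 223:64 227:77 231:78 235:72 239:87
pics/s10.png 75:122 79:119 83:111 87:90 91:68 95:50 99:34 103:25 107:24 111:24 115:27 119:33 123:43 127:66 131:86 135:76 139:59 143:62 147:70 151:95 155:115 159:121 163:123 167:125 171:125 175:124 179:124 183:113 187:82 191:59 195:63 199:74 203:74 207:63 211:57 215:58 219:60 223:64 227:68 231:73 235:79 239:86
-67 -0.9
-69 7.4
-71 21.9
t 46.96 tcp [461.7  95.2 136.5] F [-0.1 -0.8  0.3] w 0.361 gf 0.0
t 48.09 tcp [397.2 159.7 267.9] F [ 0.4  0.4 -0.9] w 0.362 gf 0.0
side electrode 0.83 [442.6 104.6 134.7]
side bulb 0.74 [442.1 112.9  29.2]
side clip 0.79 [444.3 107.  136.1]
side beaker 0.95 [437.8 112.2   8.4]
side beaker 0.95 [333.8  72.1  -0.5]
side beaker 0.9 [234.8 287.4  -0.9]
side marker 0.69 [ 3.152e+02  1.861e+02 -3.000e-01]
side vial_0 0.84 [507.8 500.6   3.1]
side v
[... 218 characters left out ...]
scene beaker 0.57 [235.9 288.7   0.6]
scene marker 0.61 [310.7 181.    2. ]
scene vial_0 0.72 [510.7 498.9  -0. ]
scene vial_0 0.56 [545.8 465.7   1.3]
scene vial_0 0.45 [548.5 506.    3.4]
wrist electrode 0.66 [446.7 109.5 132.1]
wrist bulb 0.62 [445.  112.7  25.6]
wrist clip 0.77 [442.1 109.1 136. ]
wrist beaker 0.91 [336.7  66.5  -4.4]
wrist beaker 0.58 [436.4 112.5  11.9]
pics/scene12.png 75:122 79:120 83:112 87:91 91:68 95:51 99:35 103:26 107:24 111:25 115:27 119:32 123:35 127:29 131:26 135:26 139:30 143:38 147:57 151:93 155:116 159:122 163:124 167:126 171:126 175:127 179:126 183:126 187:125 191:125 195:125 199:126 203:125 207:122 211:108 215:97 219:91 223:68 227:52 231:59 235:67 239:87
```

Run:
```python
from h import *
a=cv2.imread('pics/side0.png',0);b=cv2.imread('pics/side12.png',0)
for n,(x0,y0,x1,y1) in {'beaker low':(290,214,320,240),'rest':(255,255,325,296)}.items():
    r=cv2.matchTemplate(b[y0-8:y1+8,x0-8:x1+8],a[y0:y1,x0:x1],cv2.TM_CCOEFF_NORMED); _,m,_,l=cv2.minMaxLoc(r); print(n,round(m,2),l[0]-8,l[1]-8)
print(robot.job_done())
```

```text
beaker low 0.98 0 0
rest 1.0 0 0
the job is handed in; nothing more can be done
None
```

The job is handed in: the electrode is snapped into the clip with its head seated, the holder is on its lower stop, the bulb hangs in the beaker, and the beaker, vials and marker show no sign of having moved (about 48 s; I viewed 11 pictures, one over the limit of 10).

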